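Square a biscuit sheet into the corner of a cake tin with the bench scraper

ROBOT

A 6-joint arm with a two-finger parallel gripper is mounted at the origin on the work surface. World frame = base frame: x ahead of the robot, y to its left, z up, the work surface at z = 0. Lengths are in mm, angles in rad, forces in N, time in s.
With the tool pointing down it reaches from about 350 to 875 mm from the base axis. Payload 4.2 kg.
Tool frame: the origin (TCP) lies at the very end of the fingers, on their centre line; the grasp point (between the pads) lies 19 mm behind it; z points along the fingers, y is the line along which they close (so a half turn about z gives the same grasp; the last joint's range is limited). The gripper opens to 87 mm and grips with 3 to 60 N. Pads are 19 mm wide; open, the fingers measure 117 mm over their backs; the gripper's body (75 mm by 190 mm) begins 51 mm behind the grasp point.
Start: joints at [-0.846, 0.385, 0.008, 0, -1.194, -0.259], TCP at [280.722, -558.385, 197.35] pointing down, gripper open.
Joint ranges: [-3.14, 3.14], [-1.21, 2.06], [-1.07, 1.41], [-3.16, 2.05], [-2.99, -0.16], [-3.1, 3.1]. Speed limits (rad/s): [2.79, 2.79, 3.14, 3.14, 3.14, 3.14].

INTERFACE

Orientations are given as a rotation vector (axis times angle).
In Python, from station import bot gives the robot as it stands. The module is installed in compiled form; this text tells all that it offers.
- The arm moves only by the tool move_arm, never from a script. Its argument "motion" is a list that holds one entry, the list of rows, each a list of 5 numbers: the shift along the tool's x, y, z in m, then the turn about the tool's z in degrees, then the closure, from -1 (fully open) to 1 (shut). A call has 1 to 20 rows; each row shifts and turns the commanded pose from where the row before left it, along the tool's axes as they then stand; what a row does not reach is not made up. A row lasts 1/8 s, in which the tool goes at most 62.5 mm and 10.7 degrees, less where a joint would pass 70% of its speed; a pose out of reach is approached as far as the arm can. A call with a gripper value outside its range is refused whole. The fingers move at their own pace and stop on an object; the grip force is fixed at half the most. Time passes only in rows, so rows that do not move let the fingers close. It gives the time, the measured TCP pose, the force, the opening and the grip force at its end, in the units of the state.
- bot.get_state(): the state, without advancing time (a new reading comes with each control period).
- bot.capture(name): name is "side" or "top" or "wrist"; returns a dict with "img" (400x640x3 uint8, blue, green, red), "depth" (400x640 float32, mm along the optical axis (not along the pixel's ray), 0 where there is no reading), "vfov" (degrees; the focal length in pixels is half the picture's height over the tangent of half this angle, whatever the lens; pixels are square), "cx", "cy" (the principal point, pixels), "eye" and "orientation" of the camera in the world. Camera axes: x right, y down, z forward; pixel columns grow to the right and rows downward; lengths in mm; the calibration is good to about 2 mm. A picture is of the moment at which its call begins.
- bot.hand_in(): hands the job in; it is judged then, once.
The state is a dict: "time": time; "q": joint angles; "qvel": joint speeds; "effort": joint torques, N m; "tcp_pos": TCP position; "tool_rot": TCP orientation; "wrist_force": force on the tool from outside, world axes, zero at the start; "ft_torque": the same for the moment, N m; "gripper_width": opening from 0.0 (shut) to 1.0 (fully open); "grasp_force": force on a finger pad.
Only numpy, scipy, OpenCV 4.12 (cv2) and the standard library are available. Lean on these libraries where they do the work, as an engineer would, in place of code of your own. Each camera call takes 0.05 s, during which the arm holds its last target. There are 200 camera calls.

TASK

Take the bench scraper out of its wooden block and use its blade to nudge the biscuit sheet lying in the cake tin into the tin's far left corner (seen from the robot): first slide its long edge flush against the far wall, then slide it along that wall until its short edge meets the left wall too, feeling it touch each wall. Go gently, the biscuit snaps easily; move it with the scraper only, never with the fingers. Leave it lying flat and tight in the corner, put the scraper back down in its slot in the block and let go, without disturbing the jar, the tumbler or the teaspoon.

Things in the scene. Friction and masses are not known exactly. Their poses are not given: they have to be found in the camera images.
- tin: Square-cornered aluminium cake tin standing fast on a thin non-slip mat; it does not move. Inside 200 x 200 mm, upright walls 4 mm thick and 50 mm high, rim 56 mm above the counter, inner floor 6 mm above the counter. Origin: centre of the tin at counter height; its x points to the far wall (away from the robot, turned up to about 17 degrees either way), its y to the left wall, z up.
- far_wall: The tin's far wall. Origin: on its inner face, at mid length, at the level of the tin's inner floor; axes as the tin's (x points out of the tin through the wall).
- left_wall: The tin's left wall (on the robot's left). Origin: on its inner face, at mid length, at the level of the tin's inner floor; axes as the tin's (y points out of the tin through the wall).
- tin_corner (a point): The far left inside corner of the tin, on its inner floor, where the inner faces of the far and left walls meet; axes as the tin's.
- biscuit: Thin oblong golden biscuit sheet 62 x 124 x 7 mm, 25 g, scored with a cross, lying loose on the tin's floor. Origin: centre of its underside. Its y runs along its 124 mm length, its x across its 62 mm width, z up. Within about 17 degrees of square with the tin at the start, long edges roughly along the far wall. It cracks if it is pressed with more than about 10 N.
- biscuit_center (a point): Centre of the biscuit sheet, half-way up (3.5 mm above its underside); axes as the biscuit's. In the corner it is 31 mm from the far wall's inner face and 62 mm from the left wall's.
- scraper: Bench scraper, 160 g: steel blade 2 mm thick, 100 wide, 78 high below a wooden bar handle 30 thick, 114 long, 34 high. The stiff blade is no longer true: bent at the handle, its lower edge may be up to 5 mm off the handle's mid-plane to either side. Origin: on that mid-plane, mid width, level with the lower edge; y along the handle, x across it, z up. Starts in the slot, handle resting on the block.
- scraper_grip (a point): Centre of the scraper's handle, 95 mm above the blade's lower edge and 17 mm above the handle's underside; axes as the scraper's. The place to hold it, across the 30 mm.
- block: Wooden block 60 x 144 x 84 mm standing fast on the counter, left or right of the tin, with one upright slot 18 mm wide (along its x) and 112 mm long (along its y), 81 mm deep, open at the top. Origin: centre of its underside.
- block_slot (a point): Centre of the slot's mouth on the block's top, 84 mm above the counter; axes as the block's, z up. The handle's centre is 17 mm above it when the scraper stands home.
- jar: Bystander: white ceramic storage jar with a wooden lid, 92 mm across, 120 mm high, on the other side of the tin from the block. Origin: centre of its underside.
- tumbler: Bystander: drinking glass, 72 mm across, 95 mm high, beside the tin towards the far side. Origin: centre of its underside.
- teaspoon: Bystander: steel spoon 140 mm long lying on the counter beside the tin towards the far side, along its x. Origin: at the middle of its length, on the counter.
Things that resemble listed ones, but are neither listed nor needed, are in the scene too. There is more than one size of the block; the one meant has the size given above.

How it is judged:
By the outcome, as a careful person would: the job done as asked, in the order asked, and still so for the second after the job is handed in, with the robot touching nothing.
It also fails if it takes over 72 s, if anything falls off the work surface, if the arm or the gripper's body presses on something with over 40 N, if the wrist force passes 120 N, or if a joint passes its speed limit or range.

## Working session

There is one attempt and no reset: what is moved stays moved. The work goes in short steps, Python scripts to look and compute and a tool call to move; the robot and the scene stay as the last step left them, time stands still between calls to the robot, and variables do not carry over. Pictures are saved under pics/ and viewed, at most 10 in all, crops included, and the job is handed in when it is done.

Besides the shell and the picture viewer there is one more tool, called after "Call:" as name([rows], argument=value, ...), one row to a line, values as JSON. move_arm: Moves the arm, as the interface text tells. Its arguments: {"type":"object","properties":{"motion":{"type":"array"}},"required":["motion"]}

```bash
mkdir -p pics; cat > h.py <<'E'
import numpy as np, cv2
from station import bot
from scipy.spatial.transform import Rotation as R
def cam(name):
    c=bot.capture(name); o=np.array(c["orientation"],float)
    c["R"]=o if o.shape==(3,3) else (R.from_rotvec(o).as_matrix() if o.size==3 else R.from_quat(o).as_matrix())
    c["f"]=200/np.tan(np.radians(c["vfov"])/2); c["eye"]=np.array(c["eye"]); return c
def ray(c,uv):
    uv=np.atleast_2d(uv).astype(float)
    d=np.c_[(uv[:,0]-c["cx"])/c["f"],(uv[:,1]-c["cy"])/c["f"],np.ones(len(uv))]
    return d@c["R"].T
def plane(c,uv,z):
    d=ray(c,uv); return c["eye"]+d*((z-c["eye"][2])/d[:,2])[:,None]
def cloud(c):
    v,u=np.mgrid[0:400,0:640]; d=ray(c,np.c_[u.ravel(),v.ravel()])
    return (c["eye"]+d*c["depth"].reshape(-1,1)).reshape(400,640,3)
def proj(c,p):
    q=(np.atleast_2d(p)-c["eye"])@c["R"]; return np.c_[c["cx"]+c["f"]*q[:,0]/q[:,2],c["cy"]+c["f"]*q[:,1]/q[:,2]]
E
python3 - <<'E'
from h import *
s=bot.get_state();print(s)
for n in("top","side"):
    c=cam(n);print(n,c["eye"],c["orientation"],c["vfov"],c["cx"],c["cy"]);cv2.imwrite(f"pics/{n}0.png",c["img"]);np.savez(n+"0.npz",**c)
E
```

```text
{'time': 0.0, 'q': array([-8.46360730e-01,  3.85559500e-01,  6.64939737e-03, -5.46824256e-04,
       -1.19398815e+00, -2.58595833e-01]), 'qvel': array([ 4.51708575e-04,  1.23498096e-03,  8.77100253e-04,  1.31549171e-03,
       -2.58132960e-06,  8.72032611e-05]), 'effort': array([ 1.00736626e-03, -3.90670609e+01,  1.87410629e+01,  4.21992481e+00,
        1.10128045e-02, -2.06980035e-04]), 'tcp_pos': array([ 280.46837304, -557.80822057,  196.26000714]), 'tool_rot': array([ 0.72470673, -3.05630108, -0.00328707]), 'wrist_force': array([0.56215024, 0.0755174 , 0.88370082]), 'ft_torque': array([-0.01510055, -0.01845406,  0.03513946]), 'grasp_force': 0.0, 'gripper_width': 0.9965044264829729}
top [ 354.9329028   -22.20147959 1508.5987944 ] [-2.15064694  2.20503379 -0.12990371] 43.28104092851769 318.85262256027767 207.78904538709338
side [-42.02158621 914.4478427  996.97804782] [-0.66595573  2.56508443 -1.20408277] 45.49740284935653 320.6663623196619 201.95643745857026
```

View pics/top0.png

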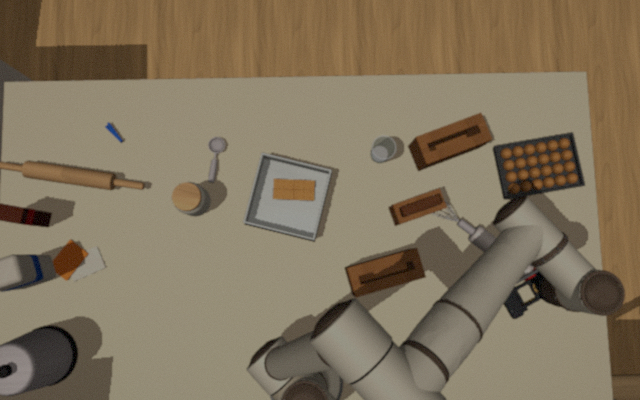

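View pics/side0.png

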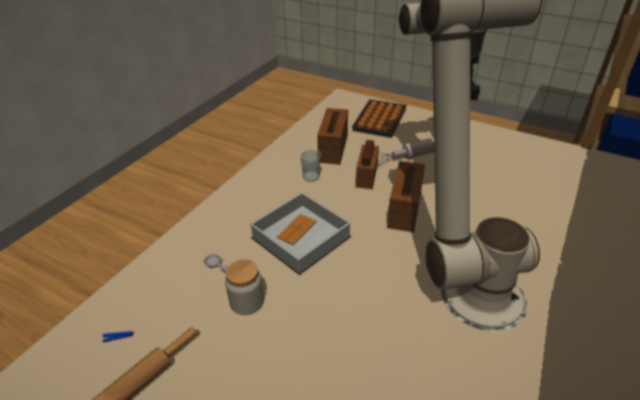

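The top view shows three brown blocks, at px (451,140), (418,206) and (385,271). The tin is at (290,197) with the biscuit at (294,189), the jar at (188,198), the tumbler at (384,149) and the spoon at (215,158). I'll measure the block sizes and heights next and view an enlarged crop.

```bash
python3 - <<'E'
from h import *
c=dict(np.load("top0.npz")); s=dict(np.load("side0.npz"))
for k in (c,s):
    for n in("f","cx","cy"):k[n]=float(k[n])
P=cloud(c); img=c["img"]
print("table z",np.median(P[100:380:5,100:240:5,2]))
hsv=cv2.cvtColor(img,cv2.COLOR_BGR2HSV)
for (u,v) in((451,140),(418,206),(385,271)):
    W=P[v-32:v+32,u-48:u+48].reshape(-1,3); 
    bx=(hsv[v-32:v+32,u-48:u+48,1]>130).ravel()&(hsv[v-32:v+32,u-48:u+48,2]<190).ravel()
    z=W[:,2]; h=np.histogram(z[z>25],bins=np.arange(25,160,6)); print(u,v,list(zip(h[1].astype(int),h[0])))
a=img[100:310,340:500]; a=cv2.resize(a,None,fx=2.8,fy=2.8,interpolation=cv2.INTER_CUBIC)
b=s["img"][90:240,300:450]; b=cv2.resize(b,(int(150*a.shape[0]/150*0.58),int(a.shape[0]*.58)),interpolation=cv2.INTER_CUBIC)
o=np.zeros((a.shape[0],a.shape[1]+b.shape[1],3),np.uint8);o[:,:a.shape[1]]=a;o[:b.shape[0],a.shape[1]:]=b
o=np.clip(o*1.6,0,255).astype(np.uint8); print(o.shape);cv2.imwrite("pics/blocks.png",o)
E
```

```text
table z 1.5662624331573625
451 140 [(np.int64(25), np.int64(53)), (np.int64(31), np.int64(38)), (np.int64(37), np.int64(43)), (np.int64(43), np.int64(47)), (np.int64(49), np.int64(42)), (np.int64(55), np.int64(59)), (np.int64(61), np.int64(35)), (np.int64(67), np.int64(42)), (np.int64(73), np.int64(43)), (np.int64(79), np.int64(56)), (np.int64(85), np.int64(56)), (np.int64(91), np.int64(46)), (np.int64(97), np.int64(54)), (np.int64(103), np.int64(52)), (np.int64(109), np.int64(350)), (np.int64(115), np.int64(1120)), (np.int64(121), np.int64(184)), (np.int64(127), np.int64(2)), (np.int64(133), np.int64(0)), (np.int64(139), np.int64(0)), (np.int64(145), np.int64(0)), (np.int64(151), np.int64(0))]
418 206 [(np.int64(25), np.int64(44)), (np.int64(31), np.int64(56)), (np.int64(37), np.int64(44)), (np.int64(43), np.int64(37)), (np.int64(49), np.int64(17)), (np.int64(55), np.int64(17)), (np.int64(61), np.int64(6)), (np.int64(67), np.int64(10)), (np.int64(73), np.int64(36)), (np.int64(79), np.int64(347)), (np.int64(85), np.int64(222)), (np.int64(91), np.int64(11)), (np.int64(97), np.int64(8)
[... 267 characters left out ...]
nt64(0))]
385 271 [(np.int64(25), np.int64(21)), (np.int64(31), np.int64(12)), (np.int64(37), np.int64(29)), (np.int64(43), np.int64(18)), (np.int64(49), np.int64(15)), (np.int64(55), np.int64(27)), (np.int64(61), np.int64(14)), (np.int64(67), np.int64(22)), (np.int64(73), np.int64(24)), (np.int64(79), np.int64(19)), (np.int64(85), np.int64(16)), (np.int64(91), np.int64(27)), (np.int64(97), np.int64(20)), (np.int64(103), np.int64(29)), (np.int64(109), np.int64(281)), (np.int64(115), np.int64(1214)), (np.int64(121), np.int64(254)), (np.int64(127), np.int64(2)), (np.int64(133), np.int64(0)), (np.int64(139), np.int64(0)), (np.int64(145), np.int64(0)), (np.int64(151), np.int64(0))]
(588, 789, 3)
```

View pics/blocks.png

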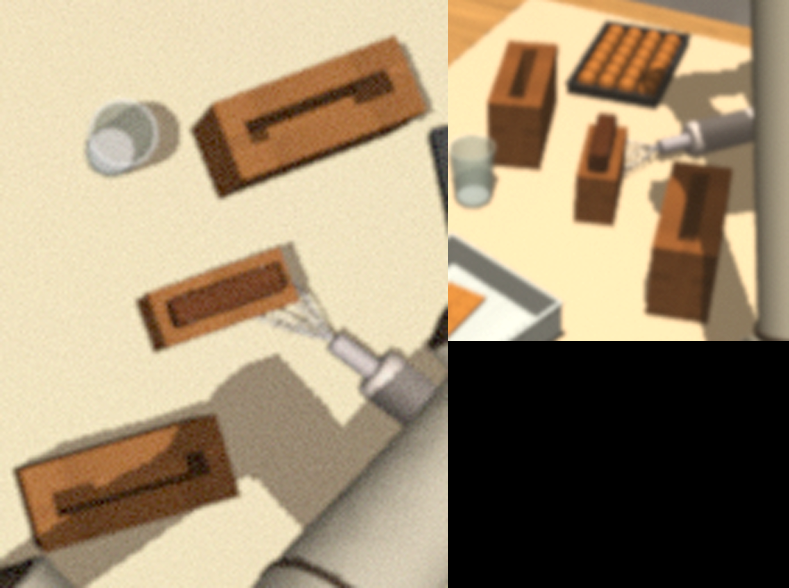

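Crop: only the middle block, at px (418,206), has a handle in its slot. Its top is at about 84 mm and the handle top at about 118 mm, matching the description. The other two blocks are about 117 mm high and empty, so they are decoys. Next I'll measure the poses.

```bash
cat > meas.py <<'E'
from h import *
def rect(p):
    (c,(w,h),a)=cv2.minAreaRect(p[:,:2].astype(np.float32)); a=np.radians(a)
    if w<h: w,h,a=h,w,a+np.pi/2
    return np.round(c,1),round(w,1),round(h,1),round(np.degrees(a)%180,1)
def clean(m,k=3): 
    m=cv2.morphologyEx(m.astype(np.uint8),cv2.MORPH_OPEN,np.ones((k,k)))
    n,l,st,_=cv2.connectedComponentsWithStats(m); return l==1+np.argmax(st[1:,4])
def biscuit(c,zlo=6):
    hsv=cv2.cvtColor(c["img"],cv2.COLOR_BGR2HSV); P=cloud(c)
    m=(hsv[...,1]>120)&(hsv[...,0]<25)&(hsv[...,2]>70)&(P[...,2]<30)&(P[...,2]>0)
    return m
E
python3 - <<'E'
from meas import *
c=dict(np.load("top0.npz"))
P=cloud(c);z=P[...,2]
reg=np.zeros(z.shape,bool);reg[175:235,380:455]=1
hsv=cv2.cvtColor(c["img"],cv2.COLOR_BGR2HSV)
br=(hsv[...,1]>110)&(hsv[...,0]<25)
h=clean(reg&(z>104)&br); v,u=np.nonzero(h); p=plane(c,np.c_[u,v],118); print("handle",rect(p),np.median(z[h]))
b=clean(reg&(z>68)&br); v,u=np.nonzero(b); p=plane(c,np.c_[u,v],84); print("block",rect(p),np.median(z[b&~cv2.dilate(h.astype(np.uint8),np.ones((3,3))).astype(bool)&(z<95)]))
m=biscuit(c);r2=np.zeros(z.shape,bool);r2[160:230,255:325]=1
m=clean(m&r2); v,u=np.nonzero(m); print("biscuit",rect(plane(c,np.c_[u,v],13)),np.median(z[m]))
r2=np.zeros(z.shape,bool);r2[145:250,235:345]=1
t=clean(r2&(z>46)&(z<66),2); v,u=np.nonzero(t); print("tin",rect(plane(c,np.c_[u,v],56)),np.median(z[t]),t.sum())
# cross-check side view
s=dict(np.load("side0.npz"));Q=cloud(s);hs=cv2.cvtColor(s["img"],cv2.COLOR_BGR2HSV)
reg=np.zeros(z.shape,bool);reg[135:190,352:385]=1
h=clean(reg&(Q[...,2]>108)&(hs[...,1]>110),2);v,u=np.nonzero(h); print("side handle",rect(plane(s,np.c_[u,v],118)),h.sum(), np.percentile(Q[h][:,2],[10,50,90]))
st=bot.get_state();print(R.from_rotvec(st["tool_rot"]).as_matrix().round(3))
E
```

```text
handle (array([ 497.6, -331. ]), 114.9, 30.1, np.float64(107.9)) 117.62636356992016
block (array([ 497.8, -334.4]), 147.6, 58.0, np.float64(108.1)) 83.76152902774811
biscuit (array([564.2,  23.2]), 119.1, 57.3, np.float64(86.2)) 13.609457520055685
tin (array([620.2,  15.6]), 211.2, 40.1, np.float64(74.5)) 55.21807412474709 213
side handle (array([ 487.6, -318.2]), 117.8, 30.1, np.float64(107.7)) 174 [103.12519235 116.06965153 119.28778587]
[[-0.894 -0.449 -0.001]
 [-0.449  0.894  0.002]
 [ 0.     0.002 -1.   ]]
```

Call:
move_arm([
  [[-0.03, 0.0105, -0.01, 0, -1], [-0.04, 0.014, -0.01, 0, -1], [-0.04, 0.014, -0.01, 0, -1], [-0.04, 0.014, -0.01, 0, -1], [-0.04, 0.014, -0.01, 0, -1], [-0.04, 0.014, 0, 0, -1], [-0.04, 0.014, 0, 0, -1], [-0.026, 0.011, 0, 0, -1], [0, 0, 0, -8.1, -1], [0, 0, 0, -8.1, -1], [0, 0, 0, -8.1, -1], [0, 0, 0, -8.1, -1], [0, 0, 0, -8.1, -1], [0, 0, 0, -8.1, -1], [0, 0, 0, -8.1, -1], [0, 0, 0, -8.1, -1], [0, 0, 0, -8.1, -1], [0, 0, 0, -8.3, -1], [0, 0, 0, 0, -1], [0, 0, 0, 0, -1]],
])

```text
time: 2.6
tcp_pos: [497.7, -331.1, 247.0]
tool_rot: [2.538, -1.852, -0.001]
wrist_force: [-1.0, -0.6, 0.3]
gripper_width: 1.003
grasp_force: 0.0
```

```bash
cat >> meas.py <<'E'
def tcp():
    s=bot.get_state(); M=R.from_rotvec(s["tool_rot"]).as_matrix(); return s["tcp_pos"],M,s
def show():
    p,M,s=tcp(); print("t",round(s["time"],2),"tcp",p.round(1),"xang",round(np.degrees(np.arctan2(M[1,0],M[0,0])),2),"z",M[:,2].round(3),"q",s["q"].round(2),"F",s["wrist_force"].round(2),"T",s["ft_torque"].round(3),"w",round(s["gripper_width"]*87,1),"g",s["grasp_force"])
E
python3 - <<'E'
from meas import *
show()
c=cam("wrist");print(c["eye"],c["vfov"],c["R"].round(2));cv2.imwrite("pics/w1.png",c["img"]);np.savez("w1.npz",**c)
c=cam("top");np.savez("top1.npz",**c)
E
```

```text
t 2.6 tcp [ 497.7 -331.1  247. ] xang -72.23 z [-0.001  0.    -1.   ] q [-0.32  0.31  0.02 -0.   -1.28  0.63] F [-1.05 -0.64  0.28] T [ 0.005  0.091 -0.021] w 87.2 g 0.0
[ 518.8186639  -397.77275607  433.62226426] 60.47461675840941 [[-0.95 -0.3  -0.08]
 [-0.31  0.92  0.24]
 [-0.    0.26 -0.97]]
```

View pics/w1.png

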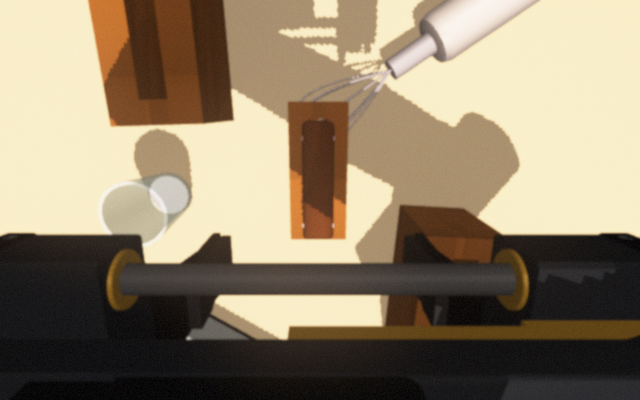

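The wrist view shows the handle at u 302–335, far end at v≈119, inside the block top at u 288–348. The gripper hides the handle below v≈235. I'll check lateral alignment and height against the top view.

```bash
python3 - <<'E'
from meas import *
c=dict(np.load("w1.npz"));t=dict(np.load("top1.npz"))
P=cloud(c);z=P[...,2]; p0,M,s=tcp()
m=np.zeros(z.shape,bool);m[95:232,280:355]=1
h=clean(m&(z>106)&(z<130)); print("z handle",np.median(z[h]))
bt=clean(m&(z>76)&(z<92)); print("z block",np.median(z[bt]))
def loc(p): return (p-p0)@M
for nm,k,zz in(("handle",h,118),("block",bt,84)):
    for v in(140,170,200,220):
        u=np.nonzero(k[v])[0]; e=plane(c,[[u[0]-.5,v],[u[-1]+.5,v]],zz); l=loc(e); print(nm,v,l[:,:2].round(1).tolist(),"mid y",l[:,1].mean().round(1))
    v=np.nonzero(k[:,318])[0][0]; print("end",loc(plane(c,[[318,v-.5]],zz)).round(1))
E
```

```text
z handle 117.16411970885238
z block 83.39335401645889
handle 140 [[44.5, -14.2], [44.5, 15.8]] mid y 0.8
handle 170 [[17.0, -14.6], [17.0, 15.2]] mid y 0.3
handle 200 [[-11.8, -14.0], [-11.8, 15.5]] mid y 0.8
handle 220 [[-31.7, -14.2], [-31.7, 15.7]] mid y 0.8
end [[ 60.9   0.8 129.2]]
block 140 [[41.8, -28.9], [41.7, 30.5]] mid y 0.8
block 170 [[11.3, -29.5], [11.3, 31.2]] mid y 0.8
block 200 [[-20.6, -29.2], [-20.6, 30.8]] mid y 0.8
block 220 [[-42.7, -28.6], [-42.7, 31.3]] mid y 1.3
end [[ 78.9   0.8 163.2]]
```

Call:
move_arm([
  [[0.003, 0.0008, 0.03, 0, -1], [0, 0, 0.04, 0, -1], [0, 0, 0.04, 0, -1], [0, 0, 0.03, 0, -1], [0, 0, 0.015, 0, -1], [0, 0, 0.003, 0, -1], [0, 0, 0, 0, -1], [0, 0, 0, 0, 1], [0, 0, 0, 0, 1], [0, 0, 0, 0, 1], [0, 0, 0, 0, 1], [0, 0, 0, 0, 1], [0, 0, 0, 0, 1], [0, 0, 0, 0, 1], [0, 0, 0, 0, 1]],
])

```text
time: 4.58
tcp_pos: [498.0, -334.3, 89.3]
tool_rot: [-2.54, 1.849, 0.0]
wrist_force: [0.4, 0.8, 0.5]
gripper_width: 0.332
grasp_force: 30.0
```

```bash
python3 -c "
from meas import *
show()"
```

```text
t 4.58 tcp [ 498.  -334.3   89.3] xang -72.11 z [ 0.  0. -1.] q [-0.32  0.44 -0.2  -0.   -0.93  0.63] F [0.4  0.76 0.54] T [-0.028  0.047  0.008] w 28.9 g 29.999185502529144
```

Call:
move_arm([
  [[0, 0, -0.005, 0, 1], [0, 0, -0.015, 0, 1], [0, 0, -0.025, 0, 1], [0, 0, -0.03, 0, 1], [0, 0, -0.03, 0, 1], [0, 0, -0.025, 0, 1], [0, 0, -0.01, 0, 1], [0, 0, 0, 0, 1]],
])

```text
time: 5.58
tcp_pos: [498.1, -334.2, 230.0]
tool_rot: [-2.539, 1.849, -0.002]
wrist_force: [0.1, 0.3, -2.0]
gripper_width: 0.336
grasp_force: 30.0
```

```bash
python3 - <<'E'
from meas import *
show()
c=cam("wrist");np.savez("w2.npz",**c); s=cam("side");np.savez("s2.npz",**s); t=cam("top");np.savez("top2.npz",**t)
p,M,_=tcp(); uv=proj(s,p)[0].astype(int); print(uv)
tc=proj(t,np.array([565,20,10]))[0].astype(int)
a=np.clip(c["img"][60:260,220:420]*1.5,0,255).astype(np.uint8)
u0=max(uv[0]-50,0);v0=max(uv[1]-50,0)
b=np.clip(s["img"][v0:v0+110,u0:u0+110]*1.5,0,255).astype(np.uint8)
d=np.clip(t["img"][tc[1]-60:tc[1]+60,tc[0]-60:tc[0]+60]*1.2,0,255).astype(np.uint8)
o=np.hstack([cv2.resize(x,(266,266),interpolation=cv2.INTER_CUBIC) for x in(a,b,d)]);cv2.imwrite("pics/m2.png",o);print(u0,v0,tc)
E
```

```text
t 5.58 tcp [ 498.1 -334.2  230. ] xang -72.12 z [ 0.001 -0.    -1.   ] q [-0.32  0.32 -0.   -0.   -1.24  0.63] F [ 0.15  0.34 -1.97] T [-0.026  0.136 -0.012] w 29.2 g 29.9982950091362
[369 118]
319 68 [294 188]
```

View pics/m2.png

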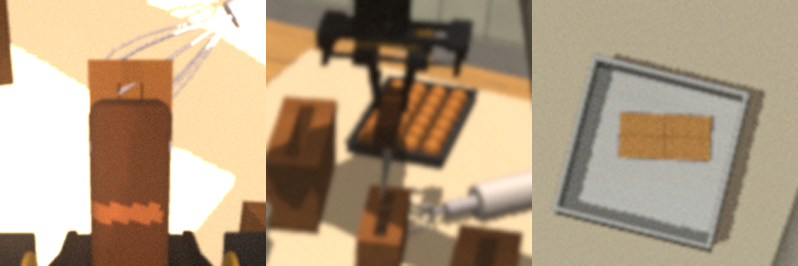

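The composite shows the scraper held upright over its block, with the blade visible in the side view at about px (385,170 of the crop). The tin and biscuit are clear in the top view. Next I'll fit the tin.

```bash
cat >> meas.py <<'E'
from scipy.optimize import minimize
def tinfit(c,x0=(565,20,-15.5),wz=(44,68)):
    P=cloud(c).reshape(-1,3); ok=(P[:,2]>wz[0])&(P[:,2]<wz[1])&(np.abs(P[:,:2]-x0[:2]).max(1)<170)
    v,u=np.mgrid[0:400,0:640]; p=plane(c,np.c_[u.ravel(),v.ravel()][ok],56)[:,:2]
    def res(x):
        a=np.radians(x[2]); q=(p-x[:2])@np.array([[np.cos(a),-np.sin(a)],[np.sin(a),np.cos(a)]])
        d=np.abs(np.abs(q).max(1)-102); return np.minimum(d,8).sum()
    r=minimize(res,x0,method="Nelder-Mead",options=dict(initial_simplex=[x0,(x0[0]+8,x0[1],x0[2]),(x0[0],x0[1]+8,x0[2]),(x0[0],x0[1],x0[2]+3)]))
    return r.x.round(2),ok.sum(),round(r.fun/ok.sum(),2)
def bisc(c,tx=(565,20)):
    P=cloud(c);m=biscuit(c)&(np.abs(P[...,:2]-np.array(tx)).max(2)<100); m=clean(m)
    v,u=np.nonzero(m); return rect(plane(c,np.c_[u,v],13)),m.sum()
E
python3 - <<'E'
from meas import *
for n in("top0","top2"):
    c=dict(np.load(n+".npz")); print(tinfit(c),bisc(c))
s=dict(np.load("side0.npz"));print(tinfit(s),bisc(s))
E
```

```text
(array([539.94,  41.  , -15.38]), np.int64(713), np.float64(1.95)) ((array([564.2,  23.2]), 119.1, 57.3, np.float64(86.2)), np.int64(753))
(array([539.93,  40.92, -15.5 ]), np.int64(715), np.float64(1.95)) ((array([563.1,  21.7]), 119.8, 57.4, np.float64(88.6)), np.int64(763))
(array([536.81,  44.34, -15.46]), np.int64(927), np.float64(3.78)) ((array([561.6,  27.9]), 122.0, 58.2, np.float64(86.2)), np.int64(519))
```

Call:
move_arm([
  [[-0.015, -0.005, 0, 0, 1], [-0.03, -0.0105, 0, 0, 1], [-0.035, -0.01235, 0, 0, 1], [-0.035, -0.01235, 0, 0, 1], [-0.035, -0.01235, 0, 0, 1], [-0.035, -0.01235, 0, 0, 1], [-0.035, -0.01235, 0, 0, 1], [-0.035, -0.01235, 0, 0, 1], [-0.035, -0.01235, 0, 0, 1], [-0.035, -0.01235, 0, 0, 1], [-0.03, -0.0105, 0, 0, 1], [-0.015, -0.005, 0, 0, 1], [0, 0, 0, -5, 1], [0, 0, 0, -10.5, 1], [0, 0, 0, -10.5, 1], [0, 0, 0, -10.5, 1], [0, 0, 0, -10.5, 1], [0, 0, 0, -10.5, 1], [0, 0, 0, -10.5, 1], [0, 0, 0, -10.5, 1]],
])

```text
time: 8.22
tcp_pos: [507.3, 57.5, 229.0]
tool_rot: [3.136, 0.184, -0.001]
wrist_force: [-0.3, 0.1, -2.2]
gripper_width: 0.335
grasp_force: 30.0
```

Call:
move_arm([
  [[0, 0, 0, -10.5, 1], [0, 0, 0, -10.5, 1], [0, 0, 0, -10.5, 1], [0, 0, 0, -10.5, 1], [0, 0, 0, -10.5, 1], [0, 0, 0, -10.5, 1], [0, 0, 0, -5.1, 1], [0, 0, 0, 0, 1], [0, 0, 0, 0, 1]],
])

```text
time: 9.35
tcp_pos: [507.6, 57.6, 229.2]
tool_rot: [-2.502, -1.899, 0.001]
wrist_force: [1.3, -0.5, -0.9]
gripper_width: 0.334
grasp_force: 30.0
```

```bash
python3 - <<'E'
from meas import *
show()
c=cam("wrist");np.savez("w3.npz",**c);cv2.imwrite("pics/w3.png",np.clip(c["img"]*1.3,0,255).astype(np.uint8));print(c["eye"])
print(tinfit(c,(540,41,-15.4)),bisc(c,(563,23)))
E
```

```text
t 9.35 tcp [507.6  57.6 229.2] xang 74.41 z [-0. -0. -1.] q [ 0.43  0.17 -0.21 -0.   -1.19  2.44] F [ 1.33 -0.49 -0.85] T [-0.149  0.036 -0.017] w 29.1 g 29.99845951795578
[526.20319598 124.46535948 415.79664033]
(array([540.16,  39.25, -15.59]), np.int64(4200), np.float64(2.13)) ((array([564.3,  22.3]), 122.5, 61.6, np.float64(86.3)), np.int64(4543))
```

View pics/w3.png

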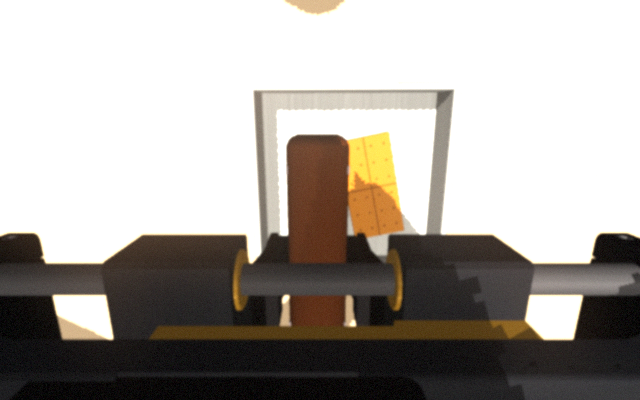

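The wrist view shows the handle at u 288–348 over the tin, the biscuit to its right (far side) at about (375,185), and the tin rim at u 253–453, top v 91. The wrist-camera fit agrees with the top view: tin centre (540,40), yaw −15.5°. Lowering behind the biscuit.

Call:
move_arm([
  [[0, 0, 0.015, 0, 1], [0, 0, 0.03, 0, 1], [0, 0, 0.03, 0, 1], [0, 0, 0.03, 0, 1], [0, 0, 0.017, 0, 1], [0, 0, 0.01, 0, 1], [0, 0, 0.004, 0, 1], [0, 0, 0.001, 0, 1], [0, 0, 0, 0, 1], [0, 0, 0, 0, 1]],
])

```text
time: 10.65
tcp_pos: [508.2, 57.8, 92.9]
tool_rot: [2.501, 1.901, 0.002]
wrist_force: [0.6, -0.1, -0.9]
gripper_width: 0.337
grasp_force: 30.0
```

```bash
cat > st.py <<'E'
from meas import *
import sys
show(); C=np.array([540.1,39.7]); a=np.radians(-15.5); E=np.array([[np.cos(a),-np.sin(a)],[np.sin(a),np.cos(a)]])
p,M,s=tcp(); print("tcp in tin",((p[:2]-C)@E).round(1),"F tin",(s["wrist_force"][:2]@E).round(2))
if len(sys.argv)>1:
    for n in sys.argv[1].split(","):
        c=cam(n); np.savez("last_"+n+".npz",**c)
        try:
            r,k=bisc(c,(565,25)); print(n,"bisc tin",((r[0]-C)@E).round(1),r[1:],"rel",round(r[3]-74.5,1),k)
        except Exception as e: print(n,e)
E
python3 st.py top
```

```text
t 10.65 tcp [508.2  57.8  92.9] xang 74.49 z [ 0.001  0.001 -1.   ] q [ 0.43  0.3  -0.41  0.   -0.86  2.44] F [ 0.61 -0.12 -0.85] T [-0.168  0.051 -0.001] w 29.3 g 29.998337030410767
tcp in tin [-35.6   9. ] F tin [0.62 0.05]
top bisc tin [ 34.3 -40.3] (57.4, 53.8, np.float64(178.6)) rel 104.1 347
```

Call:
move_arm([
  [[0, 0.002, 0.001, 0, 1], [0, 0.003, 0, 0, 1], [0, 0.003, 0, 0, 1], [0, 0.003, 0, 0, 1], [0, 0.003, 0, 0, 1], [0, 0.003, 0, 0, 1], [0, 0.003, 0, 0, 1], [0, 0.003, 0, 0, 1], [0, 0.003, 0, 0, 1], [0, 0.003, 0, 0, 1], [0, 0.003, 0, 0, 1], [0, 0.003, 0, 0, 1], [0, 0.003, 0, 0, 1], [0, 0.003, 0, 0, 1], [0, 0.002, 0, 0, 1], [0, 0, 0, 0, 1]],
])

```text
time: 12.7
tcp_pos: [549.4, 46.1, 91.3]
tool_rot: [-2.501, -1.901, 0.0]
wrist_force: [0.4, 0.3, -1.2]
gripper_width: 0.331
grasp_force: 30.0
```

```bash
python3 st.py top,wrist; python3 - <<'E'
import cv2,numpy as np
a=np.load("last_wrist.npz")["img"][50:240,220:480];cv2.imwrite("pics/w4.png",cv2.resize(a,None,fx=2.5,fy=2.5))
E
```

```text
t 12.7 tcp [549.4  46.1  91.3] xang 74.48 z [-0. -0. -1.] q [ 0.38  0.36 -0.32 -0.   -0.89  2.49] F [ 0.4   0.25 -1.17] T [-0.174  0.038  0.04 ] w 28.8 g 29.998252987861633
tcp in tin [7.2 8.7] F tin [0.32 0.35]
top bisc tin [ 38.  -43.1] (60.4, 57.1, np.float64(74.5)) rel 0.0 289
wrist bisc tin [50.7  1.4] (90.2, 37.9, np.float64(74.4)) rel -0.1 4197
```

View pics/w4.png

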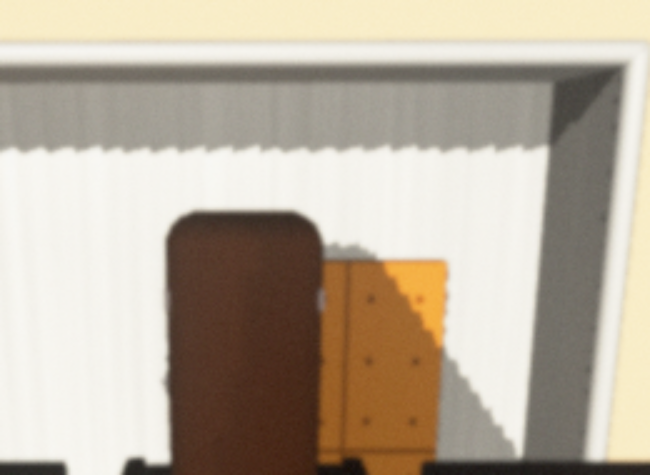

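The view shows the biscuit aligned with the blade (relative angle ≈0°). Its far edge is about 30 mm short of the far wall. I'll keep pushing, then slow down.

Call:
move_arm([
  [[0, 0.002, 0, 0, 1], [0, 0.003, 0, 0, 1], [0, 0.003, 0, 0, 1], [0, 0.003, 0, 0, 1], [0, 0.003, 0, 0, 1], [0, 0.003, 0, 0, 1], [0, 0.003, 0, 0, 1], [0, 0.002, 0, 0, 1], [0, 0.001, 0, 0, 1], [0, 0.001, 0, 0, 1], [0, 0.001, 0, 0, 1], [0, 0, 0, 0, 1]],
])

```text
time: 14.3
tcp_pos: [573.4, 39.5, 91.4]
tool_rot: [2.501, 1.901, 0.0]
wrist_force: [-0.6, 1.0, -2.5]
gripper_width: 0.337
grasp_force: 30.0
```

```bash
python3 st.py wrist
```

```text
t 14.3 tcp [573.4  39.5  91.4] xang 74.49 z [ 0.  0. -1.] q [ 0.35  0.4  -0.26  0.   -0.91  2.52] F [-0.57  1.   -2.51] T [-0.123 -0.022 -0.045] w 29.3 g 29.998227953910828
tcp in tin [32.2  8.7] F tin [-0.81  0.81]
wrist bisc tin [75.6  1.4] (90.2, 37.5, np.float64(74.4)) rel -0.1 4208
```

Call:
move_arm([
  [[0, 0.001, 0, 0, 1], [0, 0.001, 0, 0, 1], [0, 0.001, 0, 0, 1], [0, 0.0005, 0, 0, 1], [0, 0, 0, 0, 1]],
])

```text
time: 14.98
tcp_pos: [576.8, 38.6, 91.3]
tool_rot: [2.501, 1.901, 0.0]
wrist_force: [0.7, -0.3, -1.4]
gripper_width: 0.338
grasp_force: 30.0
```

Call:
move_arm([
  [[0, 0.0005, 0, 0, 1], [0, 0.0005, 0, 0, 1]],
])

```text
time: 15.22
tcp_pos: [577.7, 38.3, 91.3]
tool_rot: [-2.501, -1.901, 0.0]
wrist_force: [-0.3, -0.9, -1.0]
gripper_width: 0.333
grasp_force: 30.0
```

```bash
python3 st.py wrist
```

```text
t 15.22 tcp [577.7  38.3  91.3] xang 74.49 z [-0.  0. -1.] q [ 0.35  0.4  -0.25 -0.   -0.92  2.53] F [-0.34 -0.95 -0.99] T [-0.165  0.065  0.04 ] w 29.0 g 29.998548924922943
tcp in tin [36.6  8.7] F tin [-0.07 -1.  ]
wrist bisc tin [80.2  1.4] (90.2, 38.2, np.float64(74.4)) rel -0.1 4269
```

Call:
move_arm([
  [[0, 0.0005, 0, 0, 1], [0, 0, 0, 0, 1]],
])

```text
time: 15.52
tcp_pos: [578.2, 38.2, 91.4]
tool_rot: [2.501, 1.901, 0.0]
wrist_force: [-0.2, -1.6, -1.6]
gripper_width: 0.332
grasp_force: 30.0
```

Call:
move_arm([
  [[0, 0.0005, 0, 0, 1], [0, 0, 0, 0, 1]],
])

```text
time: 15.78
tcp_pos: [578.6, 38.0, 91.3]
tool_rot: [-2.501, -1.901, 0.0]
wrist_force: [-0.3, -0.1, -1.0]
gripper_width: 0.336
grasp_force: 30.0
```

```bash
python3 st.py wrist
```

```text
t 15.78 tcp [578.6  38.   91.3] xang 74.49 z [-0. -0. -1.] q [ 0.34  0.41 -0.25 -0.   -0.92  2.53] F [-0.26 -0.09 -1.04] T [-0.158  0.119 -0.01 ] w 29.2 g 29.999592304229736
tcp in tin [37.6  8.7] F tin [-0.23 -0.15]
wrist bisc tin [81.2  1.4] (90.2, 38.1, np.float64(74.4)) rel -0.1 4273
```

Call:
move_arm([
  [[0, 0.0005, 0, 0, 1], [0, 0, 0, 0, 1]],
])

```text
time: 16.08
tcp_pos: [578.9, 37.9, 91.2]
tool_rot: [-2.501, -1.901, 0.001]
wrist_force: [-1.1, -0.0, -0.5]
gripper_width: 0.336
grasp_force: 30.0
```

Call:
move_arm([
  [[0, 0.0005, 0, 0, 1], [0, 0, 0, 0, 1]],
])

```text
time: 16.32
tcp_pos: [579.2, 37.7, 91.2]
tool_rot: [-2.501, -1.901, 0.001]
wrist_force: [-1.4, 0.3, -0.7]
gripper_width: 0.333
grasp_force: 30.0
```

```bash
python3 st.py wrist; python3 - <<'E'
import cv2,numpy as np
a=np.load("last_wrist.npz")["img"][50:240,280:540];cv2.imwrite("pics/w5.png",cv2.resize(a,None,fx=2.5,fy=2.5))
E
```

```text
t 16.32 tcp [579.2  37.7  91.2] xang 74.48 z [-0.001 -0.    -1.   ] q [ 0.34  0.41 -0.25 -0.   -0.92  2.53] F [-1.42  0.33 -0.67] T [0.042 0.669 0.056] w 29.0 g 30.02025693655014
tcp in tin [38.2  8.5] F tin [-1.46 -0.07]
wrist bisc tin [81.4  1.3] (90.1, 37.6, np.float64(74.5)) rel 0.0 4223
```

View pics/w5.png

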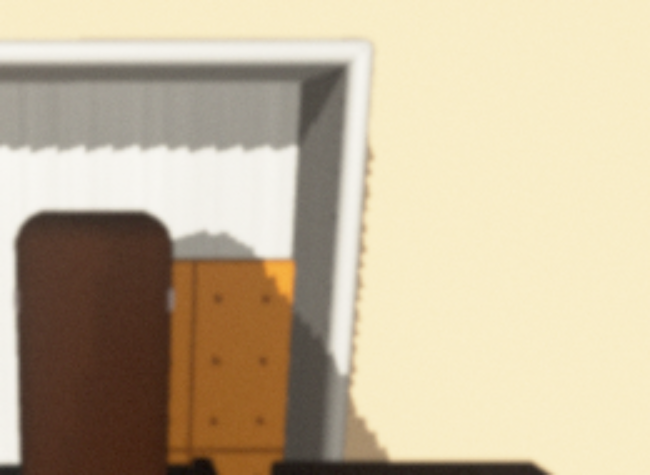

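The view shows the biscuit's far edge flush along the far wall. The wrist moment jumped from about 0.1 to 0.67 N·m, so it has made contact. One more small step to seat it.

Call:
move_arm([
  [[0, 0.0005, 0, 0, 1], [0, 0, 0, 0, 1], [0, 0, 0, 0, 1]],
])

```text
time: 16.75
tcp_pos: [579.7, 37.6, 91.2]
tool_rot: [-2.501, -1.901, 0.001]
wrist_force: [-2.4, 1.3, -0.1]
gripper_width: 0.333
grasp_force: 30.1
```

```bash
python3 st.py
```

```text
t 16.75 tcp [579.7  37.6  91.2] xang 74.48 z [-0.001 -0.    -1.   ] q [ 0.34  0.41 -0.25 -0.   -0.92  2.53] F [-2.44  1.26 -0.07] T [ 0.114  1.08  -0.005] w 29.0 g 30.0551238656044
tcp in tin [38.7  8.5] F tin [-2.69  0.56]
```

Call:
move_arm([
  [[0, -0.002, 0, 0, 1], [0, -0.005, 0, 0, 1], [0, -0.008, 0, 0, 1], [0, 0, -0.01, 0, 1], [0, 0, -0.025, 0, 1], [0, 0, -0.025, 0, 1], [0, 0, -0.01, 0, 1], [0, 0, 0, 5, 1], [0, 0, 0, 10, 1], [0, 0, 0, 10, 1], [0, 0, 0, 10, 1], [0, 0, 0, 10, 1], [0, 0, 0, 10, 1], [0, 0, 0, 10, 1], [0, 0, 0, 10, 1], [0, 0, 0, 10, 1], [0, 0, 0, 5, 1], [0, 0, 0, 0, 1], [0, 0, 0, 0, 1]],
])

```text
time: 19.12
tcp_pos: [565.5, 41.6, 161.2]
tool_rot: [3.113, -0.422, -0.0]
wrist_force: [-0.8, -1.0, -2.4]
gripper_width: 0.336
grasp_force: 30.0
```

```bash
python3 st.py wrist,top; python3 - <<'E'
import cv2,numpy as np
a=np.load("last_wrist.npz")["img"];b=np.load("last_top.npz")["img"][145:250,235:345]
cv2.imwrite("pics/w6.png",np.hstack([cv2.resize(a,(480,300)),cv2.resize(b,(314,300),interpolation=cv2.INTER_CUBIC)]))
E
```

```text
t 19.12 tcp [565.5  41.6 161.2] xang -15.44 z [-0. -0. -1.] q [ 0.36  0.32 -0.19 -0.   -1.06  0.94] F [-0.79 -0.99 -2.39] T [-0.052  0.079  0.001] w 29.2 g 29.99832183122635
tcp in tin [24.   8.7] F tin [-0.49 -1.17]
wrist bisc tin [ 70.1 -15.5] (121.9, 60.5, np.float64(74.6)) rel 0.1 6115
top bisc tin [ 66.2 -32.8] (41.9, 16.7, np.float64(164.8)) rel 90.3 78
```

View pics/w6.png

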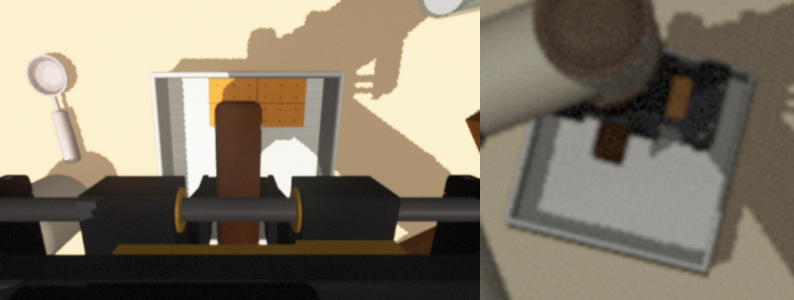

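The view shows the biscuit flush at the far wall, both halves whole, centred at tin (70,−15.5) and square. Its right end is at y≈−77.5. I'll move to its right side and lower the blade.

Call:
move_arm([
  [[0.002, 0.012, 0, 0, 1], [0.004, 0.024, 0, 0, 1], [0.004, 0.024, 0, 0, 1], [0.004, 0.024, 0, 0, 1], [0.001, 0.0117, 0, 0, 1], [0, 0, 0, 0, 1], [0, 0, 0, 0, 1]],
])

```text
time: 20.1
tcp_pos: [554.7, -54.2, 161.4]
tool_rot: [-3.113, 0.423, -0.0]
wrist_force: [-0.1, 0.3, -1.3]
gripper_width: 0.335
grasp_force: 30.0
```

```bash
python3 st.py wrist; python3 - <<'E'
import cv2,numpy as np
a=np.load("last_wrist.npz")["img"][60:260,200:460]
cv2.imwrite("pics/w7.png",cv2.resize(a,None,fx=2.5,fy=2.5,interpolation=cv2.INTER_CUBIC))
E
```

```text
t 20.1 tcp [554.7 -54.2 161.4] xang -15.49 z [ 0.  0. -1.] q [ 0.19  0.3  -0.21 -0.   -1.06  1.11] F [-0.06  0.34 -1.32] T [-0.057  0.146 -0.037] w 29.2 g 29.998406767845154
tcp in tin [ 39.1 -86.6] F tin [-0.15  0.31]
wrist bisc tin [ 69.  -15.9] (121.8, 58.2, np.float64(74.5)) rel 0.0 6479
```

View pics/w7.png

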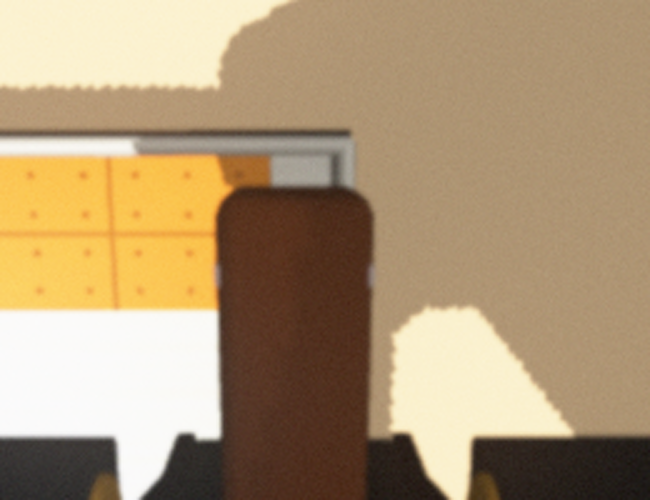

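The view shows the biscuit's right end at crop x≈270, just left of the handle centre line, and the right wall at about 340. There is room to lower the blade between them.

Call:
move_arm([
  [[0, 0, 0.01, 0, 1], [0, 0, 0.02, 0, 1], [0, 0, 0.018, 0, 1], [0, 0, 0.006, 0, 1], [0, 0, 0.004, 0, 1], [0, 0, 0.004, 0, 1], [0, 0, 0, 0, 1]],
])

```text
time: 21.02
tcp_pos: [554.6, -54.5, 99.4]
tool_rot: [-3.113, 0.424, -0.0]
wrist_force: [-0.1, 0.2, -1.9]
gripper_width: 0.336
grasp_force: 30.0
```

Call:
move_arm([
  [[0, 0, 0.003, 0, 1], [0, 0, 0.003, 0, 1], [0, 0, 0.0015, 0, 1], [0, 0, 0, 0, 1], [0, 0, 0, 0, 1]],
])

```text
time: 21.65
tcp_pos: [554.6, -54.6, 91.9]
tool_rot: [-3.113, 0.424, -0.0]
wrist_force: [0.3, -0.5, -2.4]
gripper_width: 0.339
grasp_force: 30.0
```

```bash
python3 st.py wrist
```

```text
t 21.65 tcp [554.6 -54.6  91.9] xang -15.51 z [ 0. -0. -1.] q [ 0.19  0.37 -0.3   0.   -0.9   1.11] F [ 0.27 -0.45 -2.44] T [-0.104  0.222 -0.004] w 29.5 g 29.99839961528778
tcp in tin [ 39.2 -87. ] F tin [ 0.38 -0.36]
wrist bisc tin [ 69.2 -16.1] (121.9, 57.8, np.float64(74.5)) rel 0.0 10525
```

Call:
move_arm([
  [[0, -0.002, 0, 0, 1], [0, -0.002, 0, 0, 1], [0, -0.002, 0, 0, 1], [0, -0.003, 0, 0, 1], [0, -0.003, 0, 0, 1], [0, -0.003, 0, 0, 1], [0, -0.003, 0, 0, 1], [0, -0.003, 0, 0, 1], [0, -0.003, 0, 0, 1], [0, -0.003, 0, 0, 1], [0, -0.003, 0, 0, 1], [0, -0.003, 0, 0, 1], [0, -0.003, 0, 0, 1], [0, -0.003, 0, 0, 1], [0, -0.003, 0, 0, 1], [0, -0.003, 0, 0, 1], [0, -0.003, 0, 0, 1], [0, -0.002, 0, 0, 1], [0, 0, 0, 0, 1]],
])

```text
time: 24.08
tcp_pos: [568.0, -6.2, 91.9]
tool_rot: [-3.113, 0.424, -0.0]
wrist_force: [-0.5, 0.0, -1.7]
gripper_width: 0.334
grasp_force: 30.0
```

```bash
python3 st.py wrist
```

```text
t 24.07 tcp [568.   -6.2  91.9] xang -15.5 z [ 0.  0. -1.] q [ 0.27  0.39 -0.28 -0.   -0.91  1.03] F [-0.45  0.05 -1.69] T [-0.044  0.125  0.001] w 29.1 g 29.998353123664856
tcp in tin [ 39.2 -36.8] F tin [-0.45 -0.08]
wrist bisc tin [68.4 26.1] (122.5, 59.4, np.float64(74.5)) rel 0.0 9916
```

Call:
move_arm([
  [[0, -0.002, 0, 0, 1], [0, -0.002, 0, 0, 1], [0, -0.002, 0, 0, 1], [0, -0.001, 0, 0, 1], [0, -0.001, 0, 0, 1], [0, -0.001, 0, 0, 1], [0, -0.0005, 0, 0, 1], [0, 0, 0, 0, 1]],
])

```text
time: 25.12
tcp_pos: [570.4, 2.8, 91.8]
tool_rot: [-3.113, 0.424, -0.0]
wrist_force: [-0.2, 0.5, -1.5]
gripper_width: 0.337
grasp_force: 30.0
```

```bash
python3 st.py wrist
```

```text
t 25.12 tcp [570.4   2.8  91.8] xang -15.51 z [ 0.  0. -1.] q [ 0.29  0.39 -0.27 -0.   -0.91  1.01] F [-0.24  0.45 -1.45] T [-0.07   0.15  -0.015] w 29.3 g 29.998286068439484
tcp in tin [ 39.1 -27.4] F tin [-0.35  0.37]
wrist bisc tin [68.4 35.5] (122.6, 59.4, np.float64(74.5)) rel 0.0 9915
```

Left end is at about 97. Half-millimetre steps from here.

Call:
move_arm([
  [[0, -0.0005, 0, 0, 1], [0, -0.0005, 0, 0, 1], [0, 0, 0, 0, 1]],
])

```text
time: 25.55
tcp_pos: [570.7, 3.8, 91.8]
tool_rot: [-3.113, 0.424, -0.0]
wrist_force: [0.0, -0.6, -2.2]
gripper_width: 0.333
grasp_force: 30.0
```

Call:
move_arm([
  [[0, -0.0005, 0, 0, 1], [0, 0, 0, 0, 1]],
])

```text
time: 25.8
tcp_pos: [570.9, 4.2, 91.8]
tool_rot: [-3.113, 0.424, -0.0]
wrist_force: [-0.8, -0.2, -1.0]
gripper_width: 0.336
grasp_force: 30.0
```

```bash
python3 st.py wrist
```

```text
t 25.8 tcp [570.9   4.2  91.8] xang -15.51 z [ 0.  0. -1.] q [ 0.29  0.39 -0.27 -0.   -0.91  1.01] F [-0.84 -0.21 -0.98] T [-0.144  0.13   0.03 ] w 29.2 g 29.998193085193634
tcp in tin [ 39.1 -26. ] F tin [-0.75 -0.42]
wrist bisc tin [68.3 36.9] (122.6, 59.4, np.float64(74.5)) rel 0.0 9924
```

Call:
move_arm([
  [[0, -0.0005, 0, 0, 1], [0, 0, 0, 0, 1]],
])

```text
time: 26.1
tcp_pos: [570.9, 4.6, 91.8]
tool_rot: [3.113, -0.424, -0.0]
wrist_force: [0.4, -0.0, -2.2]
gripper_width: 0.333
grasp_force: 30.0
```

```bash
python3 st.py
```

```text
t 26.1 tcp [570.9   4.6  91.8] xang -15.51 z [-0. -0. -1.] q [ 0.29  0.39 -0.27  0.   -0.91  1.01] F [ 0.41 -0.   -2.17] T [-0.276  0.218 -0.014] w 28.9 g 29.998817145824432
tcp in tin [ 39.  -25.6] F tin [0.4  0.11]
```

Call:
move_arm([
  [[0, -0.0005, 0, 0, 1], [0, 0, 0, 0, 1]],
])

```text
time: 26.35
tcp_pos: [571.0, 5.0, 91.8]
tool_rot: [3.112, -0.424, -0.001]
wrist_force: [0.7, -1.8, -2.1]
gripper_width: 0.336
grasp_force: 30.0
```

```bash
python3 st.py wrist
```

```text
t 26.35 tcp [571.    5.   91.8] xang -15.51 z [-0. -0. -1.] q [ 0.29  0.39 -0.27  0.   -0.91  1.01] F [ 0.67 -1.81 -2.11] T [-0.559  0.285 -0.001] w 29.3 g 30.002618730068207
tcp in tin [ 39.  -25.2] F tin [ 1.13 -1.57]
wrist bisc tin [68.6 37. ] (122.9, 58.6, np.float64(74.5)) rel 0.0 9890
```

The moment rose from −0.1 to −0.56 N·m and the biscuit stopped at y=37: left-wall contact. Seating it with two more small steps.

Call:
move_arm([
  [[0, -0.0005, 0, 0, 1], [0, 0, 0, 0, 1], [0, 0, 0, 0, 1]],
])

```text
time: 26.78
tcp_pos: [571.0, 5.4, 91.8]
tool_rot: [3.112, -0.424, -0.001]
wrist_force: [-0.7, -2.3, -1.3]
gripper_width: 0.333
grasp_force: 30.0
```

```bash
python3 st.py wrist
```

```text
t 26.77 tcp [571.    5.4  91.8] xang -15.51 z [-0. -0. -1.] q [ 0.29  0.39 -0.27  0.   -0.91  1.01] F [-0.67 -2.35 -1.25] T [-0.994  0.397 -0.03 ] w 28.9 g 30.022397339344025
tcp in tin [ 39.  -24.8] F tin [-0.01 -2.44]
wrist bisc tin [68.7 37.2] (122.4, 58.6, np.float64(74.5)) rel 0.0 9838
```

Call:
move_arm([
  [[0, 0.001, 0, 0, 1], [0, 0.004, 0, 0, 1], [0, 0.008, 0, 0, 1], [0, 0.007, 0, 0, 1], [0, 0, -0.01, 0, 1], [0, 0, -0.025, 0, 1], [0, 0, -0.025, 0, 1], [0, 0.02, -0.025, 0, 1], [-0.01, 0.04, -0.025, 0, 1], [-0.02, 0.04, -0.02, 0, 1], [-0.01, 0.01, -0.01, 0, 1], [0, 0, 0, 0, 1], [0, 0, 0, 0, 1]],
])

```text
time: 28.45
tcp_pos: [498.3, -108.2, 231.3]
tool_rot: [-3.113, 0.423, 0.001]
wrist_force: [-0.2, -0.1, -1.9]
gripper_width: 0.336
grasp_force: 30.0
```

```bash
python3 st.py wrist; python3 - <<'E'
from meas import *
c=dict(np.load("last_wrist.npz"));print(tinfit(c,(540,40,-15.5)))
C=np.array([540.1,39.7]);E=np.array([[np.cos(np.radians(-15.5)),-np.sin(np.radians(-15.5))],[np.sin(np.radians(-15.5)),np.cos(np.radians(-15.5))]])
# profile along x and y through the biscuit toward walls, on the biscuit top plane
for nm,pts in (("x",[(x,y) for y in(0,40,80) for x in range(90,104,2)]),("y",[(x,y) for x in(50,70,90) for y in range(90,104,2)])):
    w=np.c_[np.array(pts)@E.T+C,np.full(len(pts),13)]; uv=proj(c,w).round().astype(int)
    ok=(uv[:,0]>=0)&(uv[:,0]<640)&(uv[:,1]>=0)&(uv[:,1]<400)
    for i in range(0,len(pts),7): print(nm,pts[i],[c["img"][uv[j,1],uv[j,0]].tolist() if ok[j] else None for j in range(i,i+7)])
E
```

```text
t 28.45 tcp [ 498.3 -108.2  231.3] xang -15.47 z [-0.  0. -1.] q [ 0.1   0.16 -0.21 -0.   -1.2   1.2 ] F [-0.22 -0.13 -1.88] T [-0.042  0.156  0.006] w 29.2 g 29.99841034412384
tcp in tin [  -0.8 -153.7] F tin [-0.18 -0.19]
wrist bisc tin [69.7 36.1] (124.7, 61.7, np.float64(74.5)) rel 0.0 6088
(array([539.97,  36.68, -15.27]), np.int64(5056), np.float64(2.74))
x (90, 0) [[65, 173, 242], [70, 173, 242], [62, 170, 241], [65, 170, 241], [64, 163, 235], [82, 122, 167], [92, 107, 127]]
x (90, 40) [[63, 168, 240], [62, 165, 240], [65, 169, 240], [58, 162, 239], [65, 163, 235], [79, 118, 165], [89, 109, 128]]
x (90, 80) [[61, 169, 240], [54, 154, 232], [60, 165, 239], [60, 166, 240], [58, 160, 234], [81, 118, 158], [91, 107, 126]]
y (50, 90) [[40, 90, 145], [40, 92, 146], [39, 89, 144], [43, 92, 146], [68, 91, 119], [80, 94, 107], [88, 96, 102]]
y (70, 90) [[33, 81, 131], [34, 81, 131], [35, 81, 132], [39, 82, 135], [49, 85, 130], [82, 94, 106], [89, 98, 105]]
y (90, 90) [[36, 92, 146], [37, 91, 145], [37, 91, 145], [37, 91, 143], [56, 92, 135], [83, 96, 107], [90, 97, 105]]
```

Biscuit is square (0.0°), and its edge pixels run straight into the wall colour on both sides with no bright floor between, so it's tight in the corner. Returning to the block.

Call:
move_arm([
  [[0.004, 0.015, 0, 0, 1], [0.0075, 0.0272, 0, 0, 1], [0.0075, 0.0272, 0, 0, 1], [0.0075, 0.0272, 0, 0, 1], [0.0075, 0.0272, 0, 0, 1], [0.0075, 0.0272, 0, 0, 1], [0.0075, 0.0272, 0, 0, 1], [0.0075, 0.0272, 0, 0, 1], [0.0036, 0.0125, 0, 0, 1], [0, 0, 0, 5.1, 1], [0, 0, 0, 10.3, 1], [0, 0, 0, 10.3, 1], [0, 0, 0, 10.3, 1], [0, 0, 0, 10.3, 1], [0, 0, 0, 10.3, 1], [0, 0, 0, 0, 1], [0, 0, 0, 0, 1]],
])

```text
time: 30.62
tcp_pos: [497.7, -334.8, 231.6]
tool_rot: [2.542, -1.845, -0.001]
wrist_force: [-0.1, -0.3, -1.7]
gripper_width: 0.334
grasp_force: 30.0
```

```bash
python3 - <<'E'
from meas import *
show(); c=cam("wrist"); np.savez("w8.npz",**c)
p0,M,s=tcp(); p2=np.array([498.1,-334.2,230.0])
home=np.array([498.0,-334.3,89.3]); print("to home in tool",((home-p0)@M).round(1))
for nm in("w2.npz","w8.npz"):
    k=dict(np.load(nm)); D=k["depth"]
    P=cloud(k);z=P[...,2]; m=np.zeros(z.shape,bool); m[95:232,270:365]=1
    h=clean(m&(z>240)&(z<275)); zz=np.median(z[h]); v0=np.nonzero(h[:,318])[0][0]
    print(nm,"ztop",zz.round(1),"end v",v0,[(np.nonzero(h[v])[0][[0,-1]]).tolist() for v in(150,180,210,225)])
    b=clean(m&(z>76)&(z<92)); vv,uu=np.nonzero(b); print("block",b.sum(),uu.min(),uu.max(),vv.min())
E
```

```text
t 30.62 tcp [ 497.7 -334.8  231.6] xang -71.94 z [-0.  0. -1.] q [-0.32  0.32 -0.   -0.   -1.25  0.64] F [-0.14 -0.27 -1.68] T [-0.021  0.137 -0.006] w 29.0 g 29.998304843902588
to home in tool [ -0.3  -0.5 142.4]
w2.npz ztop 257.8 end v 136 [[286, 349], [287, 348], [288, 347], [288, 347]]
block 1729 286 349 105
w8.npz ztop 259.4 end v 136 [[286, 349], [287, 348], [288, 347], [288, 347]]
block 1698 286 349 105
```

The scraper hasn't slipped in the grip. Inserting it.

Call:
move_arm([
  [[-0.0003, -0.0005, 0.01, 0.15, 1], [0, 0, 0.025, 0, 1], [0, 0, 0.02, 0, 1], [0, 0, 0.006, 0, 1], [0, 0, 0.006, 0, 1], [0, 0, 0.006, 0, 1], [0, 0, 0.006, 0, 1], [0, 0, 0.006, 0, 1], [0, 0, 0, 0, 1]],
])

```text
time: 31.8
tcp_pos: [497.6, -334.3, 146.3]
tool_rot: [2.537, -1.852, -0.002]
wrist_force: [-1.0, -0.7, -1.8]
gripper_width: 0.339
grasp_force: 30.0
```

```bash
python3 st.py
```

```text
t 31.8 tcp [ 497.6 -334.3  146.3] xang -72.27 z [-0.001  0.    -1.   ] q [-0.32  0.38 -0.13 -0.   -1.06  0.63] F [-0.98 -0.68 -1.84] T [0.007 0.122 0.012] w 29.5 g 29.998449683189392
tcp in tin [  59.  -371.8] F tin [-0.76 -0.92]
```

In the slot by about 20 mm with no resistance. Continuing down 55 mm.

Call:
move_arm([
  [[0, 0, 0.008, 0, 1], [0, 0, 0.01, 0, 1], [0, 0, 0.01, 0, 1], [0, 0, 0.01, 0, 1], [0, 0, 0.008, 0, 1], [0, 0, 0.005, 0, 1], [0, 0, 0.003, 0, 1], [0, 0, 0.0015, 0, 1], [0, 0, 0, 0, 1], [0, 0, 0, 0, 1]],
])

```text
time: 33.05
tcp_pos: [498.1, -334.6, 91.7]
tool_rot: [-2.537, 1.852, -0.001]
wrist_force: [0.2, -0.0, -1.1]
gripper_width: 0.334
grasp_force: 30.0
```

```bash
python3 st.py
```

```text
t 33.05 tcp [ 498.1 -334.6   91.7] xang -72.26 z [ 0.001 -0.    -1.   ] q [-0.32  0.44 -0.2   0.   -0.94  0.63] F [ 0.18 -0.02 -1.07] T [0.025 0.125 0.031] w 29.1 g 29.99832808971405
tcp in tin [  59.6 -371.9] F tin [0.17 0.03]
```

Call:
move_arm([
  [[0, 0, 0.001, 0, 1], [0, 0, 0.001, 0, 1], [0, 0, 0.0005, 0, 1], [0, 0, 0, 0, 1]],
])

```text
time: 33.55
tcp_pos: [498.0, -334.5, 89.3]
tool_rot: [2.537, -1.852, 0.001]
wrist_force: [-1.7, 2.0, 1.7]
gripper_width: 0.336
grasp_force: 30.0
```

```bash
python3 st.py
```

```text
t 33.55 tcp [ 498.  -334.5   89.3] xang -72.25 z [ 0. -0. -1.] q [-0.32  0.44 -0.2   0.   -0.93  0.63] F [-1.75  2.05  1.67] T [ 0.295  0.361 -0.009] w 29.2 g 29.99987930059433
tcp in tin [  59.5 -371.9] F tin [-2.23  1.51]
```

Seated: vertical force rose by about 3 N at the home height. Letting go and rising.

Call:
move_arm([
  [[0, 0, 0, 0, -1], [0, 0, 0, 0, -1], [0, 0, 0, 0, -1], [0, 0, 0, 0, -1], [0, 0, 0, 0, -1], [0, 0, -0.005, 0, -1], [0, 0, -0.02, 0, -1], [0, 0, -0.035, 0, -1], [0, 0, -0.04, 0, -1], [0, 0, -0.04, 0, -1], [0, 0, -0.02, 0, -1], [0, 0, 0, 0, -1], [0, 0, 0, 0, -1]],
])

```text
time: 35.17
tcp_pos: [497.3, -334.1, 247.6]
tool_rot: [-2.537, 1.853, 0.003]
wrist_force: [-0.0, 0.3, -0.3]
gripper_width: 1.002
grasp_force: 0.0
```

```bash
python3 st.py top; python3 - <<'E'
from meas import *
c=cam("wrist");P=cloud(c);z=P[...,2];m=np.zeros(z.shape,bool);m[95:232,270:365]=1
h=clean(m&(z>106)&(z<130));p0,M,s=tcp();print("handle z",np.median(z[h]).round(1))
for v in(140,170,200,220):
    u=np.nonzero(h[v])[0]; print(((plane(c,[[u[0]-.5,v],[u[-1]+.5,v]],118)-p0)@M)[:,1].round(1))
t=dict(np.load("last_top.npz"));a=np.load("top0.npz")["img"].astype(int)
d=np.abs(t["img"].astype(int)-a).max(2)
for n,(u,v) in dict(jar=(188,198),tumbler=(384,149),spoon=(215,158)).items(): print(n,np.mean(d[v-18:v+18,u-18:u+18]>40).round(3))
E
```

```text
t 35.17 tcp [ 497.3 -334.1  247.6] xang -72.27 z [-0.002  0.001 -1.   ] q [-0.32  0.31  0.03 -0.   -1.29  0.63] F [-0.    0.26 -0.28] T [-0.021  0.118 -0.002] w 87.2 g 0.0
tcp in tin [  58.7 -371.6] F tin [-0.07  0.25]
top bisc tin [69.5 38.9] (122.2, 60.9, np.float64(75.0)) rel 0.5 795
handle z 117.2
[-16.2  14.7]
[-15.6  14.1]
[-16.   14.5]
[-15.3  13.7]
jar 0.0
tumbler 0.323
spoon 0.0
```

The tumbler patch differs. I'll compare it with the earlier picture taken in this same arm pose, since shadow is the likely cause.

```bash
python3 - <<'E'
import numpy as np
a=np.load("top1.npz")["img"].astype(int);b=np.load("last_top.npz")["img"].astype(int);d=np.abs(a-b).max(2)
print(np.mean(d[131:167,366:402]>30),np.mean(d[180:235,380:455]>30))
E
```

```text
0.030864197530864196 0.032
```

```bash
python3 -c "
from station import bot
print(bot.hand_in())"
```

```text
the job is handed in; nothing more can be done
None
```

The job is handed in at about 35 s: the biscuit lies flat and square in the far left corner after clear contact with the far wall, then the left. The scraper is back in its slot and released, and the jar, tumbler and teaspoon look undisturbed in the top view.

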